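Pull a hard drive from its desktop dock and show its sides to the desk camera

TASK

The hard drive standing in the desktop dock is to be recorded for return: press the dock's eject pad fully down so the drive comes off its tight connector, then draw the drive straight up out of the dock, leaving the dock standing on the desk (the light dock comes up with the drive if you pull without ejecting). Keep the drive upright and level and hold it centred in front of the desk camera's lens, about 18 cm away and square to it: first its circuit-board side, then the side edge with the paper seal, then the label side, keeping it still for a good second on each. Finish while still holding it there in the air, label to the lens, steady and level, and touch neither the camera nor the things lying about.

Things in the scene. Friction and masses are not known exactly. Their poses are not given: they have to be found in the camera images.
- dock: Black hard-drive dock, loose on the desk, 140 (x) x 130 (y) x 60 mm high, 0.5 kg. Origin: on the desk under it, 75 mm behind its front edge; x points from its front (low deck with the eject pad, 46 mm high) to its back, y along its width, z up.
- dock_slot (a point): Centre of the mouth of the dock's slot, 25 mm behind the dock's origin and 60 mm up. The slot is 29 mm (dock's x) x 105 mm (dock's y), open upward, 38 mm deep. Spring contacts at its bottom grip the seated drive with about 8 N, more than the dock weighs; they let go once the drive has risen 6 mm.
- dock_eject (a joint): Travel of the dock's eject pad, m: 0 with the pad up and the drive seated; 0.015 fully down at its stop, when the linkage has pushed the drive about 9 mm up, off the connector. Takes roughly 5 to 11 N straight down; it stays where it is left, the drive standing on it.
- eject_pad (a point): Centre of the top face of the grey ribbed eject pad, 24 (dock's x) x 36 mm, at the dock's front; pad up, it is 66 mm above the desk and 20 mm above the deck. It is 67 mm in front of the standing drive's near face, so press with the gripper's narrow side toward the drive.
- drive: Bare 3.5 inch hard drive, 0.32 to 0.44 kg, upright in the dock on its connector end: 26 mm thick (its x), 102 wide (y), 147 tall (z). Origin: centre of its lower end. -x face: label side (metal cover, big paper label); +x: green circuit board and round motor hub; +y narrow edge: small paper seal strip; -y edge: only screw holes. Plain solid faces.
- drive_mid (a point): Centre of the drive's volume, 73.5 mm above its lower end. In the dock the drive's axes are parallel to the dock's (label to the dock's front) and its top end stands 169 mm above the desk before ejecting; it can be gripped there across its thickness from above.
- camera: Desk camera on a stand, fixed: round base of 96 mm diameter, thin post, dark head 74 mm wide with a round lens, top 217 mm above the desk. Origin: on the desk under the stand; the lens looks along its -x axis, level, its y axis is level across the lens, z up.
- camera_lens (a point): Front of the camera's lens, 200 mm above the desk and 20 mm in front (-x) of the stand's axis. The centre of the drive belongs level with it, about 180 mm out along the camera's -x.
- portable_drive: Bystander: flat black portable drive lying on the desk, 116 x 80 x 14 mm, origin at the centre of its underside.
- bit_box: Bystander: closed beige snap case, 57 x 86 x 28 mm, origin at the centre of its underside.
- screwdriver: Bystander: small screwdriver lying on the desk, 153 mm long, 18 mm thick, origin under its middle.
- tape_roll: Bystander: small black roll of tape lying flat, 53 mm across, 19 mm high, origin at the centre of its underside.

How it is judged:
On the way, in this order (a step that is already met when the one before it is completed fails the run):
1. the eject pad pressed down and the drive pushed up off the connector, not yet gripped (value of joint dock_eject above 0.0125 m and z of drive in the frame of dock above 0.0285 m and contact force between drive and the fingers below 0.5 N), for 0.1 s.
2. the drive lifted clear of the dock, which stands on the desk (height (world z) of drive above 0.075 m and contact force between drive and dock below 0.1 N and contact force between drive and the fingers above 1 N and height (world z) of dock below 0.006 m), for 0.2 s.
3. circuit-board side held still before the lens (x of camera_lens in the frame of drive between 0.13 and 0.27 m and y of camera_lens in the frame of drive between -0.03 and 0.03 m and z of camera_lens in the frame of drive between 0.0435 and 0.1035 m and angle between the x axis of drive and the x axis of camera, either way round below 0.17 rad and angle between drive's own z axis and vertical below 0.09 rad and contact force between drive and the fingers above 1 N and contact force between drive and dock below 0.1 N and contact force between drive and camera below 0.1 N and linear speed of drive below 0.03 m/s and angular speed of drive below 0.12 rad/s), for 0.8 s.
4. sealed edge held still before the lens (y of camera_lens in the frame of drive between 0.13 and 0.27 m and x of camera_lens in the frame of drive between -0.03 and 0.03 m and z of camera_lens in the frame of drive between 0.0435 and 0.1035 m and angle between the y axis of drive and the x axis of camera, either way round below 0.17 rad and angle between drive's own z axis and vertical below 0.09 rad and contact force between drive and the fingers above 1 N and contact force between drive and dock below 0.1 N and contact force between drive and camera below 0.1 N and linear speed of drive below 0.03 m/s and angular speed of drive below 0.12 rad/s), for 0.8 s.
5. label side held still before the lens (x of camera_lens in the frame of drive between -0.27 and -0.13 m and y of camera_lens in the frame of drive between -0.03 and 0.03 m and z of camera_lens in the frame of drive between 0.0435 and 0.1035 m and angle between the x axis of drive and the x axis of camera, either way round below 0.17 rad and angle between drive's own z axis and vertical below 0.09 rad and contact force between drive and the fingers above 1 N and contact force between drive and dock below 0.1 N and contact force between drive and camera below 0.1 N and linear speed of drive below 0.03 m/s and angular speed of drive below 0.12 rad/s), for 0.8 s.
At the end, for the whole second after the job is handed in: The drive is held by the fingers alone, in the air, label side toward the lens: the lens is 13 to 27 cm from the drive's centre plane, centred within 3 cm both ways, the drive square to the lens within about 10 degrees, upright within 5 degrees and still; the dock stands on the desk (all of step 5 and height (world z) of drive above 0.09 m and height (world z) of dock below 0.006 m and angle between dock's own z axis and vertical below 0.05 rad); the arm keeps its last pose, push and grip.
It fails at once if the dock is lifted off the desk or tipped (height (world z) of dock above 0.012 m or angle between dock's own z axis and vertical above 0.2 rad).
It fails at once if the drive is tipped more than 17 degrees (angle between drive's own z axis and vertical above 0.3 rad).
It fails at once if the camera is knocked (contact force between any of drive, the fingers, the arm and camera above 2 N).
It fails at once if a thing lying about is disturbed (distance of any of portable_drive, bit_box, screwdriver, tape_roll from where it was at the start of the episode above 0.03 m).
It also fails if it takes over 66 s, if anything falls off the work surface, if the arm or the gripper's body presses on something with over 40 N, if the wrist force passes 120 N, or if a joint passes its speed limit or range.

ROBOT

A 6-joint arm with a two-finger parallel gripper is mounted at the origin on a cart in front of the work surface, level with it; the furniture and walls round the work are solid. World frame = base frame: x ahead of the robot, y to its left, z up, the work surface at z = 0. Lengths are in m, angles in rad, forces in N, time in s.
With the tool pointing down it reaches from about 0.3 to 0.825 m from the base axis. Payload 5.4 kg.
Tool frame: the origin (TCP) lies midway between the tips of the shut fingers; the grasp point (between the pads) lies 19 mm behind it; z points along the fingers, y is the line along which they close (so a half turn about z gives the same grasp; the last joint's range is limited). The gripper opens to 92 mm and grips with 3 to 60 N. Pads are 20 mm wide; open, the fingers measure 128 mm over their backs; the gripper's body (75 mm by 189 mm) begins 69 mm behind the grasp point.
Start: joints at [0.895, 0.158, 1.597, -0, 1.386, -0.21], TCP at [0.258, 0.514, 0.215] pointing down, gripper open.
Joint ranges: [-2.91, 2.91], [-0.94, 2.29], [0.18, 2.7], [-1.29, 4.43], [0.17, 2.64], [-3, 3]. Speed limits (rad/s): [2.57, 2.57, 3.14, 3.14, 3.14, 3.14].

INTERFACE

Orientations are given as [roll, pitch, yaw] about the fixed x, y, z axes, in that order (R = Rz(yaw) Ry(pitch) Rx(roll)).
In Python, from workcell import arm gives the robot as it stands.
- The arm moves only by the tool drive_effector, called as a command line: name --argument value ..., lists and objects as JSON in quotes. Schema: {"type":"object","properties":{"plan":{"type":"array","items":{"type":"object","properties":{"xyz":{"type":"array","items":{"type":"number"},"minItems":3,"maxItems":3},"turn_vec":{"type":"array","items":{"type":"number"},"minItems":3,"maxItems":3}},"additionalProperties":false},"minItems":1,"maxItems":10},"aperture":{"type":"number"},"squeeze":{"type":"number"},"only":{"type":"string"},"quiet":{"type":"boolean"},"lines":{"type":"string"}},"required":["plan"],"additionalProperties":false}. plan is a list of rows, 1 to 10 of them, each an object with the fields xyz (a list: dx, dy, dz in shares of 750 mm (1.0 is 750 mm)), turn_vec (a list: a rotation vector rx, ry, rz in shares of 4 rad (1.0 is 4 rad)); a field left out counts as zero; each row is the pose to reach, as a shift and turn from the pose commanded when the call began, along the tool's axes at that moment; what a row does not reach only later rows make up. A row lasts 1/8 s, in which the tool goes at most 0.0625 m and 0.188 rad, less where a joint would pass 70% of its speed; a pose out of reach is approached as far as the arm can. aperture is the opening from 0.0 (shut) to 1.0 (fully open), set as the call begins (left out keeps the last). The fingers move at their own pace and stop on an object; squeeze is the grip in N (left out, the last holds). Time passes only in rows, so rows that do not move let the fingers close. The tool returns the time, the measured TCP pose, the force, the opening and the grip force at its end. only (a regular expression) keeps the lines of the reply that match it, lines (a string "A,B") keeps lines A to B, and quiet returns only ok. A shift or turn number past 1, either way, is cut back to 1. Input that does not fit is refused with a message, and nothing moves.
- arm.get_obs(): the state, without advancing time (a new reading comes with each control period).
- arm.capture(name): name is "scene" or "top"; returns the picture (384x512x3 uint8, blue, green, red); there is no depth.
- arm.camera_model(name): a dict with "fx", "fy", "cx", "cy" (pixels), "k1" (the pictures are not rectified: a ray, as slopes to the right and down, at radius r is drawn at 1 + k1 r^2 times it, then the intrinsics apply), "rvec" (rotation vector, rad) and "tvec" (3), from world to camera coordinates, as OpenCV has them. Camera axes: x right, y down, z forward; pixel columns grow to the right and rows downward; lengths in m; the calibration is good to about 2 mm. A picture is of the moment at which its call begins. camera_model takes no time and is no camera call.
- arm.close_job(): hands the job in; it is judged then, once.
The state is a dict: "clock": time; "joint_positions": joint angles; "qvel": joint speeds; "effort": joint torques, N m; "tool_pos": TCP position; "tool_rot": TCP orientation; "force": force on the tool from outside, world axes, zero at the start; "torque": the same for the moment, N m; "width": opening from 0.0 (shut) to 1.0 (fully open); "finger_force": force on a finger pad.
Only numpy, scipy, OpenCV 4.12 (cv2) and the standard library are available. Lean on these libraries where they do the work, as an engineer would, in place of code of your own. Each camera call takes 0.05 s, during which the arm holds its last target. There are 200 camera calls.

## Working session

There is one attempt and no reset: what is moved stays moved. The work goes in short steps, Python scripts to look and compute and a tool call to move; the robot and the scene stay as the last step left them, time stands still between calls to the robot, and variables do not carry over. Pictures are saved under pics/ and viewed, at most 10 in all, crops included, and the job is handed in when it is done.

```bash
mkdir -p pics; ls; python3 - <<'E'
from workcell import arm
import cv2
for n in ("scene","top"):
    cv2.imwrite(f"pics/{n}0.png",arm.capture(n)); print(n,arm.camera_model(n))
o=arm.get_obs();print(o)
E
```

```text
pics
workcell.py
scene {'fx': 367.29882342283935, 'fy': 367.29882342283935, 'cx': 260.6762125669065, 'cy': 192.557319492851, 'k1': -0.11527024937137524, 'rvec': array([ 1.35137775, -2.30845395,  0.84326794]), 'tvec': array([0.14516744, 0.51622863, 0.92262734])}
top {'fx': 473.0475230344417, 'fy': 473.0475230344417, 'cx': 258.4872340975214, 'cy': 195.77440278709568, 'k1': 0.026056561495357736, 'rvec': array([ 2.14265314, -2.155546  ,  0.18037638]), 'tvec': array([-0.12933189,  0.53395081,  1.33930665])}
{'clock': 0.1, 'joint_positions': array([ 8.94883019e-01,  1.58978812e-01,  1.59808725e+00,  4.83982971e-06,
        1.38622969e+00, -2.10084819e-01]), 'qvel': array([-2.08981418e-05, -1.17404789e-03, -3.85177999e-03,  4.38494965e-04,
       -3.09352906e-04,  8.14847890e-04]), 'effort': array([-1.45252379e-04, -3.86502242e+01, -3.22960818e+01,  7.03379698e-02,
        3.39088042e-02, -6.12664530e-05]), 'tool_pos': array([0.25791565, 0.51327624, 0.21373099]), 'tool_rot': array([-3.13992799e+00, -3.59820215e-04,  2.67576297e+00]), 'force': array([ 0.28993663, -0.3487246 , -0.38468804]), 'torque': array([-0.00307731,  0.02718001,  0.02721543]), 'finger_force': 0.0, 'width': 1.002408518978271}
```

View pics/scene0.png

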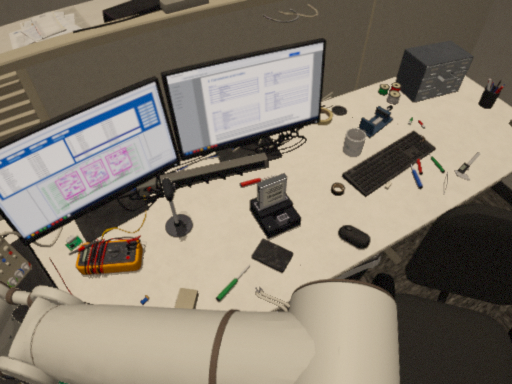

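View pics/top0.png

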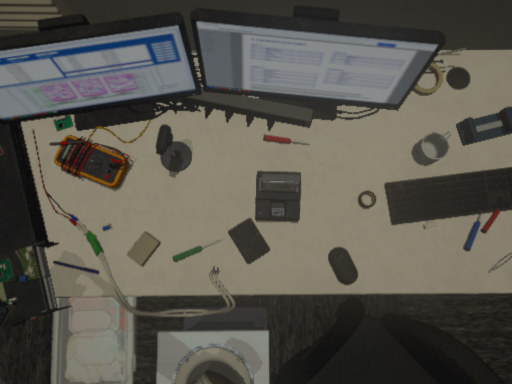

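```bash
python3 - <<'E'
import cv2,numpy as np
s=cv2.imread("pics/scene0.png")[165:275,150:310]; t=cv2.imread("pics/top0.png")[115:265,145:315]
t=cv2.convertScaleAbs(t,alpha=1.6,beta=15)
cv2.imwrite("pics/c1.png",cv2.resize(s,None,fx=5,fy=5,interpolation=cv2.INTER_CUBIC))
t=cv2.resize(t,None,fx=4,fy=4,interpolation=cv2.INTER_CUBIC)
cv2.imwrite("pics/c2.png",t)
E
cat > h.py <<'E'
from workcell import arm
import cv2,numpy as np
from scipy.spatial.transform import Rotation as R
def ray(n,px):
    m=arm.camera_model(n)
    p=(np.array(px,float)-[m['cx'],m['cy']])/[m['fx'],m['fy']]
    q=p.copy()
    for _ in range(20): q=p/(1+m['k1']*(q@q))
    Rm=cv2.Rodrigues(m['rvec'])[0]
    return -Rm.T@m['tvec'], Rm.T@np.array([*q,1])
def onz(n,px,z):
    c,d=ray(n,px); return c+d*(z-c[2])/d[2]
def two(p1,p2):
    c1,d1=ray('scene',p1); c2,d2=ray('top',p2)
    s=np.linalg.lstsq(np.c_[d1,-d2],c2-c1,rcond=None)[0]
    a=c1+s[0]*d1;b=c2+s[1]*d2; return (a+b)/2,np.linalg.norm(a-b)
def proj(n,P):
    m=arm.camera_model(n); Rm=cv2.Rodrigues(m['rvec'])[0]
    v=Rm@np.asarray(P)+m['tvec']; q=v[:2]/v[2]; q=q*(1+m['k1']*(q@q))
    return q*[m['fx'],m['fy']]+[m['cx'],m['cy']]
def totool(T,rpy=None):
    "shift in tool axes to world target T"
    o=arm.get_obs(); Rt=R.from_euler('xyz',o['tool_rot'])
    return Rt.inv().apply(np.asarray(T)-o['tool_pos'])
E
```

```text
(no output)
```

View pics/c1.png

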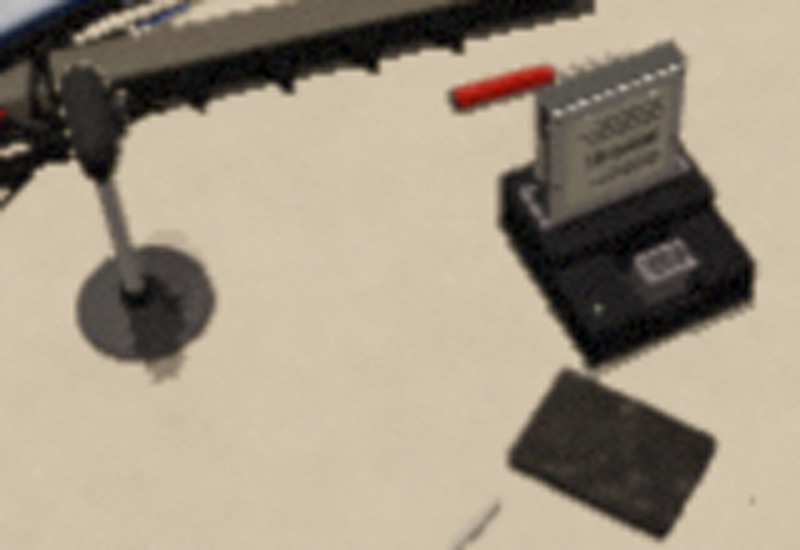

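View pics/c2.png

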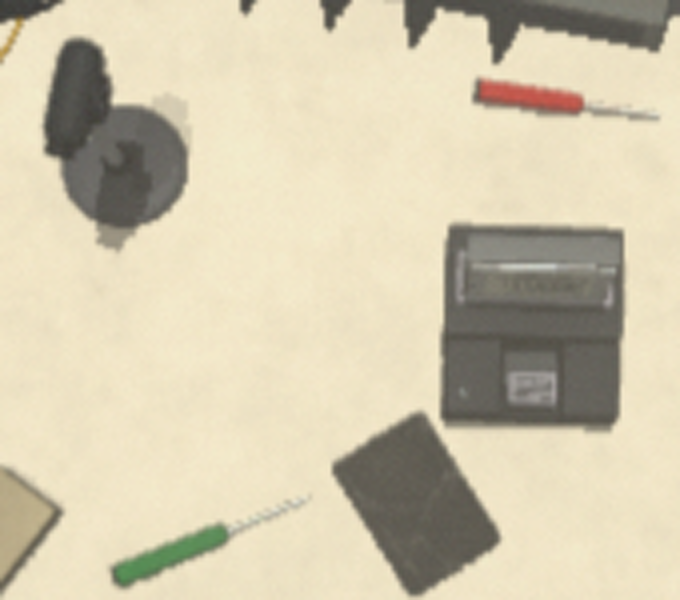

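```bash
python3 - <<'E'
from h import *
np.set_printoptions(precision=4,suppress=True)
s=lambda a:np.array(a)/5+[150,165]-.4
t=lambda a:np.array(a)/4+[145,115]-.4
print("pad two",two(s((665,261)),t((532,387))))
print("pad z66",onz('scene',s((665,261)),.066),onz('top',t((532,387)),.066))
print("drive top FL,FR,BR,BL scene z.169")
for p in [(552,112),(685,65),(672,45),(540,85)]: print(onz('scene',s(p),.169))
print("drive top in top view z.169")
for p in [(467,264),(612,268),(617,236),(468,233)]: print(onz('top',t(p),.169))
print("dock top view, rear top z.06, front top .046")
print(onz('top',t((450,226)),.06),onz('top',t((623,231)),.06),onz('top',t((443,418)),.046),onz('top',t((617,426)),.046))
print("base",onz('scene',s((146,303)),0),onz('top',t((125,165)),0))
print("head",two(s((90,122)),t((78,98))))
for P in [[.6,.2,0]]: print(proj('top',P),proj('scene',P))
im=cv2.imread('pics/top0.png')
m=(im.max(2)<75).astype('uint8')[115:165,145:190]
print((im[122:158,150:195].max(2)))
E
```

```text
pad two (array([ 0.4834, -0.1872,  0.0667]), np.float64(0.0021255082568941847))
pad z66 [ 0.4832 -0.1883  0.066 ] [ 0.4842 -0.1864  0.066 ]
drive top FL,FR,BR,BL scene z.169
[ 0.5542 -0.1426  0.169 ]
[ 0.5475 -0.2363  0.169 ]
[ 0.5663 -0.2382  0.169 ]
[ 0.5775 -0.147   0.169 ]
drive top in top view z.169
[ 0.5544 -0.1384  0.169 ]
[ 0.5513 -0.2349  0.169 ]
[ 0.573  -0.2387  0.169 ]
[ 0.5754 -0.1393  0.169 ]
dock top view, rear top z.06, front top .046
[ 0.6029 -0.1287  0.06  ] [ 0.5986 -0.2544  0.06  ] [ 0.4644 -0.1229  0.046 ] [ 0.4579 -0.2486  0.046 ]
base [0.665  0.1139 0.    ] [0.6635 0.1169 0.    ]
head (array([0.661 , 0.1168, 0.1977]), np.float64(0.0009066367508890578))
[147.7626 176.4805] [161.7354 249.8824]
[[132 139 139 ... 140 141 141]
 [137 141 140 ... 139 140 141]
 [140 140 141 ... 141 141 141]
 ...
 [138 137 139 ... 135 141 141]
 [138 137 138 ... 135 140 141]
 [139 138 138 ... 135 141 141]]
```

```bash
python3 - <<'E'
from h import *
np.set_printoptions(precision=4,suppress=True,linewidth=250)
im=cv2.imread('pics/top0.png').max(2)
print(im[123:160,153:178])
im=cv2.imread('pics/scene0.png').max(2)
print(im[174:204,158:178])
E
```

```text
[[140 141 141 140 140 141 140 139 138 137 135 135 136 137 136 139 139 139 139 140 139 139 141 139 141]
 [141 141 142 141 140 140 140 138 130 112  99  95  95 111 120 134 140 140 140 140 140 141 142 141 141]
 [139 141 141 142 141 140 138 126  87  64  56  55  52  64  77 106 133 139 140 140 140 139 140 140 140]
 [140 140 140 140 140 139 133 106  56  41  40  39  39  41  46  66  92 119 139 141 140 140 139 140 140]
 [140 141 140 140 141 139 125  72  41  40  39  42  41  42  40  40  53  90 137 140 140 139 139 139 139]
 [141 142 141 141 139 134 105  53  38  39  40  41  45  41  39  36  39  76 133 141 140 140 139 139 138]
 [141 140 141 142 140 128  78  41  38  38  42  44  44  40  40  38  36  60 108 137 140 140 138 139 138]
 [141 141 140 141 140 126  67  38  37  39  42  42  45  41  39  37  37  54  96 138 141 140 138 138 138]
 [141 142 140 141 139 124  60  40  37  41  41  42  43  40  40  37  37  53  98 138 140 140 139 140 139]
 [140 141 142 140 135 107  52  37  38  40  43  43  44  42  39  35  37  57 105 136 140 139 140 139 140]
 [140 142 141 139 129  86  45  37  38  40  42  43  42  39  37  38  36 
[... 4502 characters left out ...]
28  28  25  32  75 155 206 208 207]
 [ 14  15  18  12  22  41  92  58  30  28  31  29  33  27  36 109 180 207 210 210]
 [ 39  84  89  96  95 120 187 142  52  26  17  21  17  22  42 118 187 208 208 209]
 [121 190 200 199 200 200 206 192 100  26  16  10  16  21  63 148 204 209 209 209]
 [199 206 208 206 208 207 208 201 142  56  14  10   6  28  88 167 206 208 209 209]
 [206 208 208 209 208 208 207 206 195 123  71  27  19  47 129 198 208 209 209 210]
 [205 206 207 209 209 209 209 209 209 200 166  80  46  71 120 177 205 209 209 208]
 [207 207 207 209 210 207 208 209 210 207 197 124  90  92 116 171 206 210 210 209]
 [209 208 209 207 208 208 208 210 208 210 202 157 107  90 100 150 204 210 209 207]]
```

```bash
python3 - <<'E'
from h import *
np.set_printoptions(precision=4,suppress=True,linewidth=250)
im=cv2.imread('pics/top0.png').max(2).astype(float)
xs=[];ys=[]
for r in range(127,147):
    row=im[r,150:165]; i=np.argmax(row<90); xs.append(150+i-1+(row[i-1]-90)/(row[i-1]-row[i])); ys.append(r)
k=np.polyfit(ys,xs,1); print(k,np.std(np.polyval(k,ys)-xs))
a=onz('top',(np.polyval(k,146),146),.217);b=onz('top',(np.polyval(k,127),127),.217)
print(a,b,'yaxis ang',np.arctan2(*(b-a)[1::-1]))
d=(b-a)[:2]/np.linalg.norm((b-a)[:2]); 
# camera looks to -y world: cam x ~ +y
x=np.array([-d[1],d[0]]); print('cam x',x,np.arctan2(x[1],x[0]))
B=np.array([.664,.1155]); L=B-.02*x; print('lens',L,'target',L-.18*x)
E
```

```bash
cat >> h.py <<'E'
def plan(T,yaw):
    o=arm.get_obs(); Rt=R.from_euler('xyz',o['tool_rot'])
    w=(Rt.inv()*R.from_euler('xyz',[np.pi,0,yaw])).as_rotvec()
    print('t',round(o['clock'],2),'shift',totool(T).round(4),'rot',w.round(4))
E
python3 -c "
from h import *
plan([.483,-.1873,.20],np.pi-.04)"
```

```text
t 0.1 shift [-0.5158 -0.5248  0.0144] rot [-0.0016 -0.0007 -0.4258]
```

Units first: shifts go in shares of 750 mm and turns go in shares of 4 rad. So -0.525 m / 0.75 = -0.7, -0.516 m / 0.75 = -0.688, -0.426 rad / 4 = -0.1065.

drive_effector --plan '[{"xyz":[-0.08,-0.08,0]},{"xyz":[-0.16,-0.16,0],"turn_vec":[0,0,-0.025]},{"xyz":[-0.24,-0.24,0],"turn_vec":[0,0,-0.05]},{"xyz":[-0.32,-0.32,0],"turn_vec":[0,0,-0.075]},{"xyz":[-0.4,-0.4,0],"turn_vec":[0,0,-0.1065]},{"xyz":[-0.48,-0.48,0],"turn_vec":[0,0,-0.1065]},{"xyz":[-0.56,-0.56,0],"turn_vec":[0,0,-0.1065]},{"xyz":[-0.64,-0.64,0],"turn_vec":[0,0,-0.1065]},{"xyz":[-0.688,-0.7,0.0187],"turn_vec":[0,0,-0.1065]},{"xyz":[-0.688,-0.7,0.0187],"turn_vec":[0,0,-0.1065]}]' --aperture 0 --squeeze 20

```text
clock: 1.35
tool_pos: [0.4512, -0.0817, 0.207]
tool_rot: [3.141, 0.0, 3.101]
force: [0.6, 0.3, 0.3]
width: 0.002
finger_force: 0.0
```

drive_effector --plan '[{},{},{},{}]'

```text
clock: 1.85
tool_pos: [0.451, -0.0784, 0.2073]
tool_rot: [-3.142, 0.0, 3.104]
force: [0.7, 0.1, -0.2]
width: 0.003
finger_force: 0.0
```

```bash
python3 -c "
from h import *
plan([.483,-.1873,.075],np.pi-.04)"
```

```text
t 1.85 shift [-0.0361 -0.1076  0.1323] rot [-0.      0.0002  0.0022]
```

To row units: 0.12 m / 0.75 = 0.16, -0.1076 m / 0.75 = -0.1435.

drive_effector --plan '[{"xyz":[-0.024,-0.0667,0]},{"xyz":[-0.048,-0.1435,0]},{"xyz":[-0.048,-0.1435,0.04]},{"xyz":[-0.048,-0.1435,0.08]},{"xyz":[-0.048,-0.1435,0.12]},{"xyz":[-0.048,-0.1435,0.16]},{"xyz":[-0.048,-0.1435,0.16]},{"xyz":[-0.048,-0.1435,0.16]}]'

```text
clock: 2.85
tool_pos: [0.4836, -0.1886, 0.0886]
tool_rot: [-3.141, 0.002, 3.103]
force: [-0.5, -0.9, 0.7]
width: 0.002
finger_force: 0.0
```

```bash
python3 - <<'E'
from h import *
plan([.483,-.1873,.051],np.pi-.04)
s=arm.capture('scene')[180:250,230:320];t=arm.capture('top')[150:230,240:320]
cv2.imwrite('pics/p1.png',np.hstack([cv2.resize(s,(400,311),interpolation=2),cv2.resize(cv2.convertScaleAbs(t,alpha=1.6),(311,311),interpolation=2)]))
E
```

```text
t 2.85 shift [0.0007 0.0013 0.0376] rot [-0.001   0.0016  0.001 ]
```

View pics/p1.png

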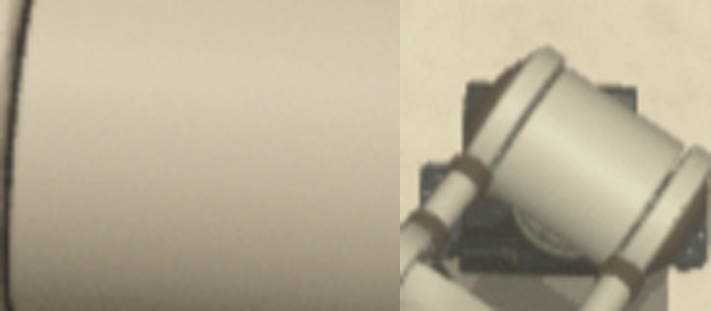

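The arm hides the pad in both views, so I press by measured geometry and watch the force.

To row units: 0.027 m / 0.75 = 0.036, 0.024 m / 0.75 = 0.032.

drive_effector --plan '[{"xyz":[0,0.0013,0.008]},{"xyz":[0,0.0013,0.016]},{"xyz":[0,0.0013,0.0227]},{"xyz":[0,0.0013,0.028]},{"xyz":[0,0.0013,0.032]},{"xyz":[0,0.0013,0.036]},{"xyz":[0,0.0013,0.036]}]'

```text
clock: 3.82
tool_pos: [0.4827, -0.1875, 0.0608]
tool_rot: [3.141, -0.001, 3.102]
force: [-2.3, 2.4, 6.6]
width: 0.002
finger_force: 3.2
```

drive_effector --plan '[{"xyz":[0,0,0.004]},{"xyz":[0,0,0.008]},{"xyz":[0,0,0.0107]},{"xyz":[0,0,0.0107]}]'

```text
clock: 4.32
tool_pos: [0.4826, -0.1875, 0.0524]
tool_rot: [3.141, -0.001, 3.102]
force: [-2.3, 1.0, 4.2]
width: 0.007
finger_force: 2.2
```

To row units: 0.003 m / 0.75 = 0.004, 0.002 m / 0.75 = 0.0027.

drive_effector --plan '[{"xyz":[0,0,0.0013]},{"xyz":[0,0,0.0027]},{"xyz":[0,0,0.004]},{"xyz":[0,0,0.004]}]'

```text
clock: 4.82
tool_pos: [0.4828, -0.1875, 0.0512]
tool_rot: [3.141, -0.001, 3.102]
force: [-8.7, 4.6, 19.2]
width: 0.005
finger_force: 9.5
```

drive_effector --plan '[{"xyz":[0,0,0.0013]},{"xyz":[0,0,0.002]},{"xyz":[0,0,0.002]}]'

```text
clock: 5.2
tool_pos: [0.4829, -0.1876, 0.0511]
tool_rot: [3.141, -0.002, 3.102]
force: [-12.7, 7.5, 29.9]
width: 0.005
finger_force: 14.9
```

To row units: 0.3 m / 0.75 = 0.4, -0.25 m / 0.75 = -0.3333, 0.15 rad / 4 = 0.0375.

drive_effector --plan '[{"xyz":[0,0,-0.04]},{"xyz":[0,0,-0.1067]},{"xyz":[0,0,-0.1867]},{"xyz":[0,0,-0.2667]},{"xyz":[0,0,-0.32]},{"xyz":[0,0.08,-0.3333],"turn_vec":[0,0,0.0375]},{"xyz":[0,0.16,-0.3333],"turn_vec":[0,0,0.075]},{"xyz":[0.0267,0.24,-0.3333],"turn_vec":[0,0,0.1125]},{"xyz":[0.0533,0.32,-0.3333],"turn_vec":[0,0,0.15]},{"xyz":[0.08,0.4,-0.3333],"turn_vec":[0,0,0.1875]}]'

```text
clock: 6.45
tool_pos: [0.4355, 0.1124, 0.2976]
tool_rot: [3.141, 0.001, 2.351]
force: [0.2, -0.4, -0.0]
width: 0.005
finger_force: 0.0
```

drive_effector --plan '[{"xyz":[0.08,0.04,0],"turn_vec":[0,0,0.0375]},{"xyz":[0.12,0.08,0],"turn_vec":[0,0,0.075]},{"xyz":[0.12,0.08,0],"turn_vec":[0,0,0.1125]},{"xyz":[0.12,0.08,0],"turn_vec":[0,0,0.15]}]' --aperture 0.7 --squeeze 20

```text
clock: 6.95
tool_pos: [0.4147, 0.2175, 0.2974]
tool_rot: [3.141, 0.0, 1.753]
force: [-0.1, -0.3, 0.7]
width: 0.418
finger_force: 0.0
```

```bash
python3 - <<'E'
from h import *
s=arm.capture('scene');t=arm.capture('top')
cv2.imwrite('pics/s2.png',s);cv2.imwrite('pics/t2.png',t)
a=cv2.resize(s[165:245,230:320],None,fx=5,fy=5,interpolation=2);b=cv2.resize(cv2.convertScaleAbs(t[160:230,245:315],alpha=1.6),(350,350),interpolation=2)
b=cv2.copyMakeBorder(b,0,50,0,0,0)
cv2.imwrite('pics/p2.png',np.hstack([a,b]))
E
```

```text
(no output)
```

View pics/p2.png

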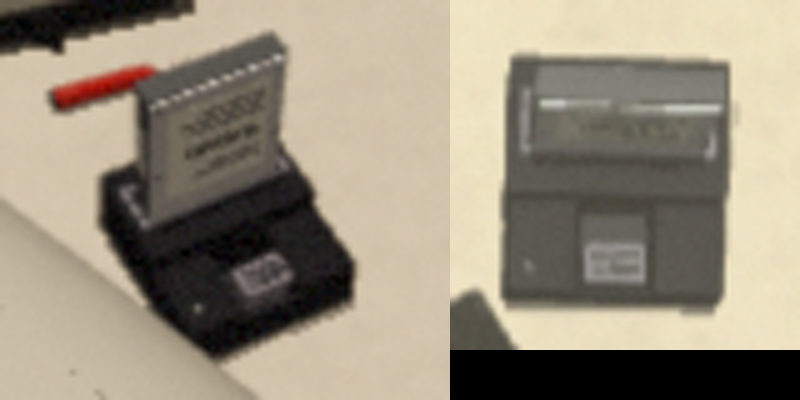

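Drive stands higher, pad is down (top: front top edge (90,102)-(272,110) of the right crop). Recomputing the drive's position.

```bash
python3 - <<'E'
from h import *
np.set_printoptions(precision=4,suppress=True)
s=lambda a:np.array(a)/5+[230,165]-.4
t=lambda a:np.array(a)/5+[245,160]-.4
S=[(150,105),(286,56),(275,37),(140,82)];T=[(89,102),(273,109),(276,66),(88,62)]
for p,q in zip(S,T): print(two(s(p),t(q)),onz('scene',s(p),.178),onz('top',t(q),.178))
print(np.mean([onz('scene',s(p),.178) for p in S],0),np.mean([onz('top',t(p),.178) for p in T],0))
print('dock',onz('top',t((62,55)),.06),onz('top',t((279,62)),.06),onz('top',t((52,298)),.046),onz('top',t((273,307)),.046))
plan([.5635,-.1895,.24],np.pi/2-.04)
E
```

```text
(array([ 0.5546, -0.1412,  0.1761]), np.float64(0.00025755480078393044)) [ 0.5531 -0.1405  0.178 ] [ 0.5544 -0.141   0.178 ]
(array([ 0.5511, -0.2389,  0.1728]), np.float64(0.0002166224138312133)) [ 0.5471 -0.2361  0.178 ] [ 0.5502 -0.2383  0.178 ]
(array([ 0.5742, -0.2431,  0.167 ]), np.float64(0.0042085963552182795)) [ 0.5645 -0.2387  0.178 ] [ 0.5733 -0.2403  0.178 ]
(array([ 0.5745, -0.1426,  0.1778]), np.float64(0.004781731382429292)) [ 0.5728 -0.1443  0.178 ] [ 0.5759 -0.1407  0.178 ]
[ 0.5594 -0.1899  0.178 ] [ 0.5634 -0.1901  0.178 ]
dock [ 0.6043 -0.1285  0.06  ] [ 0.5997 -0.2545  0.06  ] [ 0.4641 -0.1219  0.046 ] [ 0.4582 -0.2496  0.046 ]
t 7.05 shift [-0.4269  0.0709  0.0574] rot [ 0.0001 -0.      0.2259]
```

To row units: -0.427 m / 0.75 = -0.5693, -0.12 m / 0.75 = -0.16, 0.226 rad / 4 = 0.0565.

drive_effector --plan '[{"xyz":[-0.08,0.0133,0],"turn_vec":[0,0,0.025]},{"xyz":[-0.16,0.0267,0],"turn_vec":[0,0,0.0565]},{"xyz":[-0.24,0.04,0],"turn_vec":[0,0,0.0565]},{"xyz":[-0.32,0.0533,0],"turn_vec":[0,0,0.0565]},{"xyz":[-0.4,0.0667,0],"turn_vec":[0,0,0.0565]},{"xyz":[-0.48,0.08,0],"turn_vec":[0,0,0.0565]},{"xyz":[-0.5333,0.0947,0],"turn_vec":[0,0,0.0565]},{"xyz":[-0.5693,0.0947,0],"turn_vec":[0,0,0.0565]},{"xyz":[-0.5693,0.0947,0],"turn_vec":[0,0,0.0565]},{"xyz":[-0.5693,0.0947,0],"turn_vec":[0,0,0.0565]}]' --aperture 0.7

```text
clock: 8.3
tool_pos: [0.5633, -0.1888, 0.2979]
tool_rot: [3.142, -0.001, 1.532]
force: [-0.3, 0.6, -0.0]
width: 0.701
finger_force: 0.0
```

```bash
python3 -c "
from h import *
plan([.5635,-.190,.129],np.pi/2-.04)"
```

```text
t 8.3 shift [-0.0013  0.0003  0.1689] rot [ 0.     -0.0005  0.0012]
```

To row units: 0.168 m / 0.75 = 0.224, 0.16 m / 0.75 = 0.2133.

drive_effector --plan '[{"xyz":[-0.0013,0,0.0533]},{"xyz":[-0.0013,0,0.1067]},{"xyz":[-0.0013,0,0.1333]},{"xyz":[-0.0013,0,0.16]},{"xyz":[-0.0013,0,0.1867]},{"xyz":[-0.0013,0,0.2133]},{"xyz":[-0.0013,0,0.224]},{"xyz":[-0.0013,0,0.224]},{"xyz":[-0.0013,0,0.224]}]'

```text
clock: 9.43
tool_pos: [0.564, -0.1912, 0.1306]
tool_rot: [3.14, 0.001, 1.53]
force: [-0.8, -0.0, -0.8]
width: 0.697
finger_force: 0.0
```

drive_effector --plan '[{},{},{},{},{},{},{},{}]' --aperture 0.1 --squeeze 40

```text
clock: 10.42
tool_pos: [0.5635, -0.1909, 0.1298]
tool_rot: [3.141, 0.0, 1.53]
force: [-0.2, -0.1, 1.2]
width: 0.284
finger_force: 40.0
```

To row units: -0.0955 m / 0.75 = -0.1273, -0.085 m / 0.75 = -0.1133.

drive_effector --plan '[{"xyz":[0,0,-0.0053]},{"xyz":[0,0,-0.0133]},{"xyz":[0,0,-0.024]},{"xyz":[0,0,-0.0373]},{"xyz":[0,0,-0.0533]},{"xyz":[0,0,-0.0733]},{"xyz":[0,0,-0.0933]},{"xyz":[0,0,-0.1133]},{"xyz":[0,0,-0.1273]},{"xyz":[0,0,-0.1273]}]'

```text
clock: 11.68
tool_pos: [0.564, -0.1912, 0.2265]
tool_rot: [3.14, 0.001, 1.53]
force: [-0.9, -0.0, -4.4]
width: 0.278
finger_force: 40.0
```

drive_effector --plan '[{},{},{}]'

```text
clock: 12.05
tool_pos: [0.5632, -0.1907, 0.2247]
tool_rot: [-3.141, -0.0, 1.53]
force: [-0.8, -0.2, -3.4]
width: 0.281
finger_force: 40.0
```

```bash
python3 - <<'E'
from h import *
s=arm.capture('scene');t=arm.capture('top')
cv2.imwrite('pics/s3.png',np.hstack([cv2.resize(s[120:260,200:350],(400,373)),cv2.resize(cv2.convertScaleAbs(t[130:240,220:340],alpha=1.6),(400,373))]))
plan([.6274,-.0811,.2255],np.pi/2+1.387)
E
```

```text
t 12.15 shift [ 0.1122  0.0596 -0.0006] rot [-2.0000e-04 -5.0000e-04 -1.4273e+00]
```

View pics/s3.png

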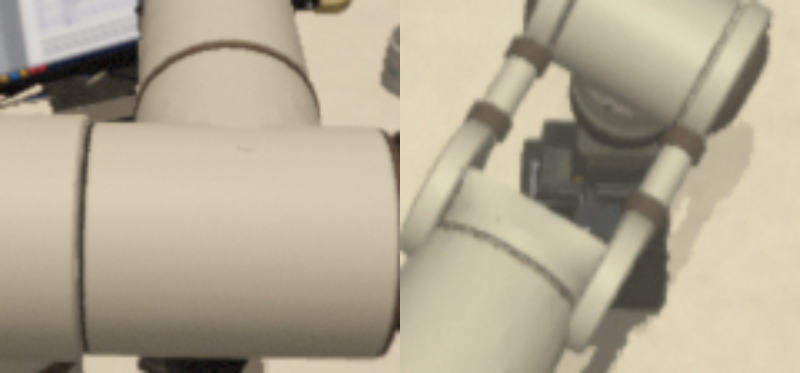

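To row units: 0.112 m / 0.75 = 0.1493, 0.105 m / 0.75 = 0.14, -0.15 rad / 4 = -0.0375.

drive_effector --plan '[{"xyz":[0.0133,0.0067,0],"turn_vec":[0,0,-0.0125]},{"xyz":[0.04,0.02,0],"turn_vec":[0,0,-0.0375]},{"xyz":[0.0667,0.0333,0],"turn_vec":[0,0,-0.075]},{"xyz":[0.0933,0.0493,0],"turn_vec":[0,0,-0.1125]},{"xyz":[0.12,0.064,0],"turn_vec":[0,0,-0.15]},{"xyz":[0.14,0.0747,0],"turn_vec":[0,0,-0.1875]},{"xyz":[0.1493,0.08,0],"turn_vec":[0,0,-0.225]},{"xyz":[0.1493,0.08,0],"turn_vec":[0,0,-0.2625]},{"xyz":[0.1493,0.08,0],"turn_vec":[0,0,-0.3]},{"xyz":[0.1493,0.08,0],"turn_vec":[0,0,-0.33]}]'

```text
clock: 13.4
tool_pos: [0.6281, -0.0805, 0.2252]
tool_rot: [3.141, -0.0, 2.857]
force: [-0.2, -0.3, -3.5]
width: 0.278
finger_force: 40.0
```

drive_effector --plan '[{"turn_vec":[0,0,-0.015]},{"turn_vec":[0,0,-0.0268]},{"turn_vec":[0,0,-0.0268]},{"turn_vec":[0,0,-0.0268]}]'

```text
clock: 13.9
tool_pos: [0.628, -0.081, 0.2252]
tool_rot: [3.141, -0.0, 2.958]
force: [0.1, 0.6, -3.1]
width: 0.279
finger_force: 40.0
```

```bash
python3 -c "
from h import *
plan([.6274,-.0811,.2255],np.pi/2+1.387)
o=arm.get_obs();print(o['joint_positions'].round(2),o['qvel'].round(3))"
```

```text
t 13.9 shift [ 0.0006 -0.0002 -0.0003] rot [ 0.0001 -0.     -0.0001]
[-0.32  0.3   1.41  0.    1.43 -1.71] [-0.005  0.     0.002 -0.002 -0.002 -0.001]
```

drive_effector --plan '[{},{},{},{},{},{},{},{},{},{}]'

```text
clock: 15.15
tool_pos: [0.6279, -0.0814, 0.2252]
tool_rot: [3.142, -0.0, 2.957]
force: [-0.7, -0.3, -3.6]
width: 0.284
finger_force: 40.0
```

drive_effector --plan '[{},{},{}]'

```text
clock: 15.52
tool_pos: [0.6279, -0.0814, 0.2252]
tool_rot: [-3.142, -0.0, 2.957]
force: [-0.5, -0.6, -4.5]
width: 0.278
finger_force: 40.0
```

```bash
python3 - <<'E'
from h import *
s=arm.capture('scene');t=arm.capture('top')
cv2.imwrite('pics/s4.png',np.hstack([cv2.resize(s[120:260,150:300],(400,373)),cv2.resize(cv2.convertScaleAbs(t[110:220,150:270],alpha=1.6),(400,373))]))
E
```

```text
(no output)
```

View pics/s4.png

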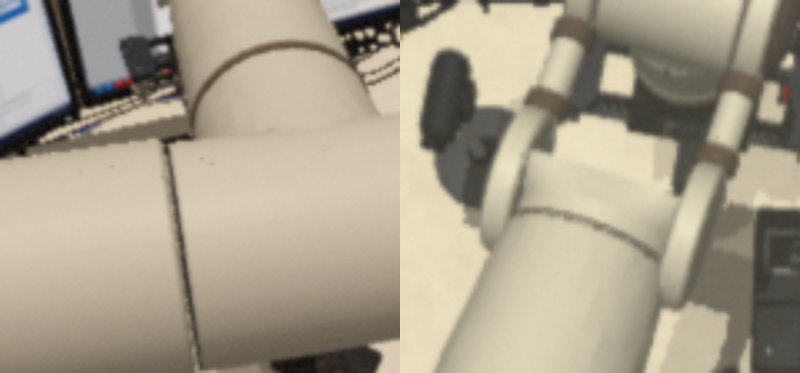

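The arm hides the drive; the camera is untouched and the dock stands. On to the seal edge.

To row units: 1.5 rad / 4 = 0.375.

drive_effector --plan '[{"turn_vec":[0,0,0.015]},{"turn_vec":[0,0,0.05]},{"turn_vec":[0,0,0.0925]},{"turn_vec":[0,0,0.135]},{"turn_vec":[0,0,0.1775]},{"turn_vec":[0,0,0.22]},{"turn_vec":[0,0,0.2625]},{"turn_vec":[0,0,0.305]},{"turn_vec":[0,0,0.3475]},{"turn_vec":[0,0,0.375]}]'

```text
clock: 16.88
tool_pos: [0.6279, -0.0814, 0.2252]
tool_rot: [-3.142, -0.0, 1.453]
force: [0.3, -1.3, -3.4]
width: 0.282
finger_force: 40.0
```

drive_effector --plan '[{"turn_vec":[0,0,0.0125]},{"turn_vec":[0,0,0.0178]},{"turn_vec":[0,0,0.0178]},{"turn_vec":[0,0,0.0178]},{"turn_vec":[0,0,0.0178]},{"turn_vec":[0,0,0.0178]},{"turn_vec":[0,0,0.0178]}]'

```text
clock: 17.75
tool_pos: [0.6279, -0.0814, 0.2252]
tool_rot: [-3.142, 0.0, 1.387]
force: [0.0, -0.2, -3.8]
width: 0.282
finger_force: 40.0
```

drive_effector --plan '[{},{},{},{},{},{},{},{},{},{}]'

```text
clock: 19.0
tool_pos: [0.6279, -0.0814, 0.2252]
tool_rot: [-3.142, 0.0, 1.386]
force: [-0.2, 0.2, -3.2]
width: 0.285
finger_force: 40.0
```

To row units: 1.39 rad / 4 = 0.3475.

drive_effector --plan '[{},{"turn_vec":[0,0,0.015]},{"turn_vec":[0,0,0.05]},{"turn_vec":[0,0,0.0925]},{"turn_vec":[0,0,0.135]},{"turn_vec":[0,0,0.1775]},{"turn_vec":[0,0,0.22]},{"turn_vec":[0,0,0.2625]},{"turn_vec":[0,0,0.305]},{"turn_vec":[0,0,0.3475]}]'

```text
clock: 20.25
tool_pos: [0.6279, -0.0814, 0.2252]
tool_rot: [-3.142, 0.0, -0.009]
force: [-0.9, -0.4, -4.1]
width: 0.281
finger_force: 40.0
```

drive_effector --plan '[{"turn_vec":[0,0,0.0275]},{"turn_vec":[0,0,0.04]},{"turn_vec":[0,0,0.0453]},{"turn_vec":[0,0,0.0453]},{"turn_vec":[0,0,0.0453]},{"turn_vec":[0,0,0.0453]},{"turn_vec":[0,0,0.0453]}]'

```text
clock: 21.12
tool_pos: [0.6279, -0.0814, 0.2252]
tool_rot: [3.142, -0.0, -0.184]
force: [-0.2, 0.4, -3.4]
width: 0.281
finger_force: 40.0
```

drive_effector --plan '[{},{},{},{},{},{},{},{},{},{}]'

```text
clock: 22.38
tool_pos: [0.6279, -0.0814, 0.2252]
tool_rot: [3.142, 0.0, -0.185]
force: [0.7, -0.3, -4.5]
width: 0.284
finger_force: 40.0
```

```bash
python3 - <<'E'
from h import *
t=arm.capture('top');s=arm.capture('scene')
cv2.imwrite('pics/s5.png',np.hstack([cv2.resize(s[120:270,140:300],(400,373)),cv2.resize(cv2.convertScaleAbs(t[110:220,150:270],alpha=1.6),(400,373))]))
E
```

```text
(no output)
```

View pics/s5.png

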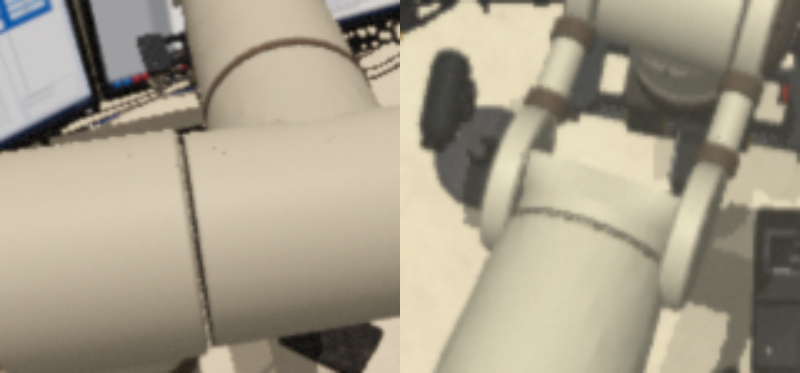

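The camera and dock are undisturbed. The grip width (26 mm) and the weight reading (about 4 N) confirm the drive is still held, so I'm handing in.

```bash
python3 -c "
from workcell import arm
print(arm.close_job())"
```

```text
the job is handed in; nothing more can be done
None
```

I ejected the drive, lifted it clear of the dock, held it before the lens on all three sides and handed it in with the label to the lens. The arm hid the drive during the holds, so those poses rest on the measured geometry, tool pose and grip readings, not on pictures, and I got no verdict back.

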